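# Index a cutting guide by one hole

## Robot

A 7-joint arm with a two-finger parallel gripper is mounted at the origin on the work surface. World frame = base frame: x ahead of the robot, y to its left, z up, the work surface at z = 0. Lengths are in m, angles in rad, forces in N, time in s.
With the tool pointing down it reaches from about 0.4 to 0.875 m from the base axis. Payload 6.5 kg.
Tool frame: the origin (TCP) lies between the finger pads; the fingertips stand 14 mm ahead of it and the grasp point (between the pads) lies 5 mm behind it; z points along the fingers, y is the direction in which the jaws open and shut (so a half turn about z gives the same grasp; the last joint's range is limited). The gripper opens to 88 mm and grips with 3 to 60 N. Pads are 18 mm wide; open, the fingers measure 123 mm over their backs; the gripper's body (75 mm by 187 mm) begins 45 mm behind the grasp point.
Start: joints at [-1.194, 0.536, -0.004, 1.538, 0.003, 1.067, -0.071], TCP at [0.279, 0.587, 0.253] pointing down, gripper open.
Joint ranges: [-2.7, 2.7], [-0.37, 2.16], [-1.27, 1.26], [0.24, 2.4], [-1.31, 4.45], [0.19, 1.91], [-2.76, 2.76]. Speed limits (rad/s): [2.39, 2.39, 3.14, 3.14, 3.14, 3.14, 3.14].

## Interface

Orientations are given as a rotation vector (axis times angle).
In Python, from bench import readout, viewer, bot gives the robot as it stands.
- The arm moves only by the tool send_rows, never from a script. Its argument "targets" is a list of rows, each a list of 3 entries, a list of its own where there are three numbers: the shift along the tool's x, y, z in m, then the turn, a rotation vector about the tool's x, y, z in degrees, then the closure in counts, from 0 (fully open) to 255 (shut). A call has 1 to 12 rows; each row is the pose to reach, as a shift and turn from the pose measured when the call began, along the tool's axes at that moment; what a row does not reach only later rows make up. A row lasts 1/10 s, in which the tool goes at most 50 mm and 8.59 degrees, less where a joint would pass 70% of its speed; a pose out of reach is approached as far as the arm can. A call with a gripper value outside its range is refused whole. The fingers move at their own pace and stop on an object; the grip force is fixed at half the most. Time passes only in rows, so rows that repeat a pose let the fingers close. It gives the time, the measured TCP pose, the force and the opening at its end, in the units of the state.
- readout.get_obs(): the state, without advancing time (a new reading comes with each control period).
- viewer.camera(name): name is "side" or "top"; returns a dict with "color" (480x640x3 uint8, red, green, blue), "camera_matrix" (3x3 intrinsics, pixels), "camera_from_world" (4x4, takes a point from world to camera coordinates). Camera axes: x right, y up, looking along -z (the intrinsics and any distortion apply to the point x, -y, -z); pixel columns grow to the right and rows downward; lengths in m; the calibration is good to about 2 mm. A picture is of the moment at which its call begins. There is no depth.
- bot.sign_off(): hands the job in, once; it reports no verdict.
The state is a dict: "time_s": time; "qpos": joint angles; "joint_velocities": joint speeds; "effort": joint torques, N m; "eef_pos": TCP position; "tcp_rot": TCP orientation; "wrist_force": force on the tool from outside, world axes, zero at the start; "wrist_torque": the same for the moment, N m; "opening": finger opening in m.
Only numpy, scipy, OpenCV 4.12 (cv2) and the standard library are available. Lean on these libraries where they do the work, as an engineer would, in place of code of your own. Each camera call takes 0.05 s, during which the arm holds its last target.

## Task

Hook a fingertip under the pull ring of the cutting guide, lift the spring pin out of its hole, swing the straightedge one hole towards the side where the glue bottle stands, and let the ring go so that the pin drops fully home in that hole. Do not pinch the ring between the fingers, and leave the bottle and the other things on the table where they are.

Things in the scene. Friction and masses are not known exactly. Their poses are not given: they have to be found in the camera images.
- guide: cutting guide, fixed: plywood board 285 x 320 x 12 mm; on it a steel index plate, top 24 mm above the table, with five 10 mm holes on a 160 mm radius about the straightedge's pivot, 15 deg (42 mm) apart. Origin: under the middle hole, at table height. x points from there to the pivot (x = 160 mm, y = 0), roughly away from the robot; y to the left of that, z up
- straightedge (a joint): swing of the aluminium straightedge (275 x 36 x 6 mm, top 31 mm above the table) about the pivot, rad; positive takes the ring to the guide's +y (clockwise from above). Starts within 0.005 of 0, pin in the middle hole; holes at -0.524, -0.262, 0, 0.262, 0.524 (play 0.005), stops at +-0.62. Stays where left; about 1 N at the ring moves it once the pin is out
- index_pin (a joint): height of the 8 mm round-nosed pin above its seat, m: 0 fully home; its nose clears the plate from 0.010 on; stop at 0.024. A spring pushes it down, about 4.5 N at the seat, 7.5 N at the top. Let down between two holes it rides on the plate (reads 0.010) and drops into the next hole it meets
- ring_bar (a point): middle of the underside of the ring's top bar, 118 mm above the table with the pin home. Rigid steel ring on the pin, upright across the straightedge: bar 10 x 10 mm, legs 8 mm round; opening 64 mm wide, 58 mm high in the middle, lower corners sloping in. Below it a 22 mm boss, top 45 mm above table. Site x points through the opening, along the straightedge to the pivot; y along the bar, z up
- glue: white glue bottle, 48 mm in diameter, 150 mm tall, standing on the table to the left or right of the guide; origin at the centre of its underside; it shows which way to swing
- pot: grey plastic pot of brushes, 72 mm in diameter, 170 mm tall with the brushes, on the other side of the guide; origin at the centre of its underside
- tape: cardboard roll core lying flat, 90 mm in diameter, 24 mm high, open in the middle; origin at the centre of its underside
- sander: sanding block, 100 x 55 x 40 mm; origin at the centre of its underside
Things that resemble listed ones, but are neither listed nor needed, are in the scene too. Of the things that look like the glue, the middle-sized one is meant.

How it is judged:
On the way, in this order (a step that is already met when the one before it is completed fails the run):
1. the pin is lifted clear of its hole by the fingers on the ring, the straightedge still at the middle hole (value of joint index_pin above 0.01 m and contact force between the fingers and pull_ring above 1 N and value of joint straightedge between -0.13 and 0.13 rad), for 0.1 s.
2. the pin is home in the next hole on the glue bottle's side (value of joint index_pin below 0.003 m and ((y of glue in the frame of guide above 0 m and value of joint straightedge between 0.2418 and 0.2818 rad) or (y of glue in the frame of guide below 0 m and value of joint straightedge between -0.2818 and -0.2418 rad))), for 0.2 s.
At the end, for the whole second after the job is handed in: the straightedge stands one hole (15 degrees, within 0.02 rad) from the middle hole towards the glue bottle, the pin is home within 3 mm, all is at rest and let go, and nothing else has been moved (all of step 2 and velocity of joint straightedge between -0.02 and 0.02 rad/s); the robot touches nothing.
It fails at once if the ring is pinched between the fingers (both sides of its bar, or both legs, pressed at once) ((contact force between the fingers and pull_ring_c1 above 0.5 N and contact force between the fingers and pull_ring_c2 above 0.5 N) or (contact force between the fingers and pull_ring_c3 above 0.5 N and contact force between the fingers and pull_ring_c4 above 0.5 N)).
It fails at once if the glue bottle is moved more than 15 mm, lifted or tipped (distance of glue from where it was at the start of the episode above 0.015 m or angle between glue's own z axis and vertical above 0.2 rad).
It fails at once if the pot of brushes is moved more than 15 mm, lifted or tipped (distance of pot from where it was at the start of the episode above 0.015 m or angle between pot's own z axis and vertical above 0.2 rad).
It fails at once if the cardboard roll core is moved more than 15 mm, lifted or tipped (distance of tape from where it was at the start of the episode above 0.015 m or angle between tape's own z axis and vertical above 0.2 rad).
It fails at once if the sanding block is moved more than 15 mm, lifted or tipped (distance of sander from where it was at the start of the episode above 0.015 m or angle between sander's own z axis and vertical above 0.2 rad).
It also fails if it takes over 48 s, if anything falls off the work surface, if the arm or the gripper's body presses on something with over 40 N, if the wrist force passes 120 N, or if a joint passes its speed limit or range.

## Working session

There is one attempt and no reset: what is moved stays moved. The work goes in short steps, Python scripts to look and compute and a tool call to move; the robot and the scene stay as the last step left them, time stands still between calls to the robot, and variables do not carry over. Pictures are saved under pics/ and viewed, and the job is handed in when it is done.

Besides the shell and the picture viewer there is one more tool, called as name([rows], argument=value, ...), one row to a line, values as JSON. send_rows: Moves the arm, as the interface text tells. Its arguments: {"type":"object","properties":{"targets":{"type":"array"}},"required":["targets"]}

```bash
ls; mkdir -p pics; cat > h.py <<'E'
import numpy as np, cv2, pickle
from bench import readout, viewer, bot
def snap(n,fn):
    c=viewer.camera(n); cv2.imwrite(fn,c['color'][:,:,::-1]); pickle.dump(c,open(fn[:-4]+'.pkl','wb')); return c
def ray(c,u,v):
    K=np.array(c['camera_matrix']);T=np.array(c['camera_from_world'])
    d=np.linalg.solve(K,[u,v,1.]);d=np.array([d[0],-d[1],-d[2]])
    R=T[:3,:3]; o=-R.T@T[:3,3]; return o,R.T@d
def onz(c,u,v,z):
    o,d=ray(c,u,v); return o+d*(z-o[2])/d[2]
def proj(c,p):
    K=np.array(c['camera_matrix']);T=np.array(c['camera_from_world'])
    q=T[:3,:3]@np.array(p)+T[:3,3]; q=K@[q[0],-q[1],-q[2]]; return q[:2]/q[2]
def tri(c1,p1,c2,p2):
    o1,d1=ray(c1,*p1);o2,d2=ray(c2,*p2)
    s=np.linalg.lstsq(np.c_[d1,-d2],o2-o1,rcond=None)[0]
    a=o1+d1*s[0];b=o2+d2*s[1]; return (a+b)/2,np.linalg.norm(a-b)
E
python3 - <<'E'
from h import *
for n in('side','top'):
    c=snap(n,f'pics/{n}0.png'); print(n,c.keys(),np.round(c['camera_matrix'],1).tolist(),np.round(c['camera_from_world'],3).tolist())
print(readout.get_obs())
E
```

```text
pics
side dict_keys(['color', 'camera_matrix', 'camera_from_world']) [[505.3, 0.0, 320.2], [0.0, 505.3, 244.2], [0.0, 0.0, 1.0]] [[0.968, -0.252, 0.019, -0.562], [0.181, 0.743, 0.644, -0.159], [-0.177, -0.62, 0.765, -1.063], [0.0, 0.0, 0.0, 1.0]]
top dict_keys(['color', 'camera_matrix', 'camera_from_world']) [[485.4, 0.0, 320.6], [0.0, 485.4, 246.7], [0.0, 0.0, 1.0]] [[0.003, -1.0, -0.017, 0.006], [0.998, 0.002, 0.06, -0.562], [-0.06, -0.017, 0.998, -1.13], [0.0, 0.0, 0.0, 1.0]]
{'time_s': 0.1, 'qpos': array([-1.19420432,  0.53705721, -0.00444661,  1.5387443 ,  0.0025964 ,
        1.06729666, -0.07118742]), 'joint_velocities': array([ 0.0010087 , -0.00195181,  0.00068189, -0.00277111,  0.00081598,
       -0.00092133,  0.00100396]), 'effort': array([ 1.34519767e-03, -5.72075486e+01,  9.93352756e-01, -2.52228481e+01,
       -5.61627781e-02,  1.35185491e-02,  8.20210698e-05]), 'eef_pos': array([0.27828416, 0.58684431, 0.25195981]), 'tcp_rot': array([-6.89680926e-01, -3.06472075e+00,  2.32849509e-03]), 'wrist_force': array([1.00616084, 0.01640078, 0.5573935 ]), 'wrist_torque': array([-0.04491897, -0.01353742,  0.01525687]), 'opening': 0.0883100409974356}
```

View pics/side0.png

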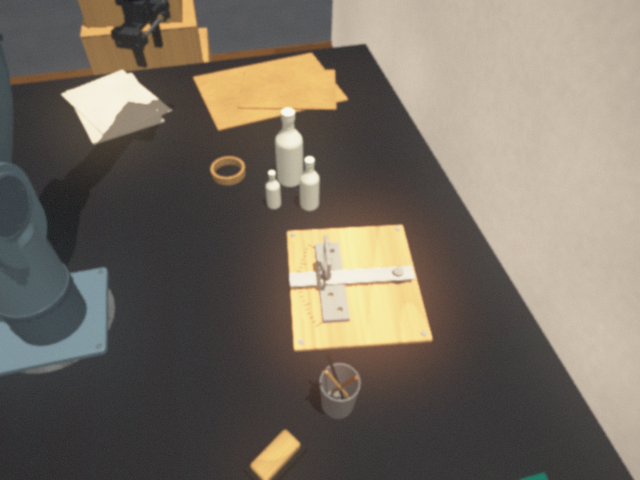

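View pics/top0.png

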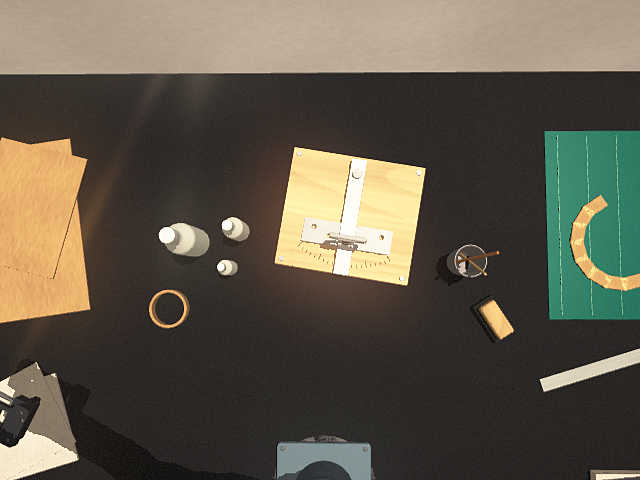

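Three bottle-like things: top (184,239) large, (235,229) medium, (228,268) small. The middle-sized one, (235,229), fits the 48 x 150 mm bottle. I'll confirm this in enlarged crops, along with the ring.

```bash
python3 - <<'E'
from h import *
t=cv2.imread('pics/top0.png');s=cv2.imread('pics/side0.png')
cv2.imwrite('pics/c1.png',cv2.resize(t[130:300,140:440],(800,453),interpolation=cv2.INTER_CUBIC))
cv2.imwrite('pics/c2.png',cv2.resize(s[90:360,250:450],(444,600),interpolation=cv2.INTER_CUBIC))
E
```

```text
(no output)
```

View pics/c1.png

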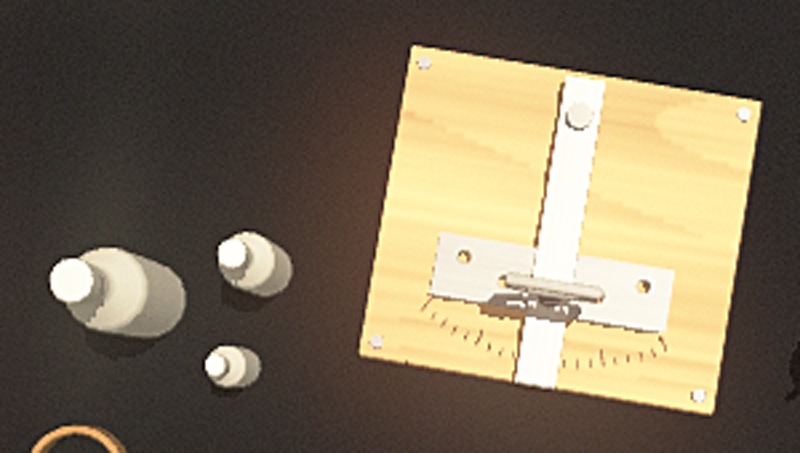

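View pics/c2.png

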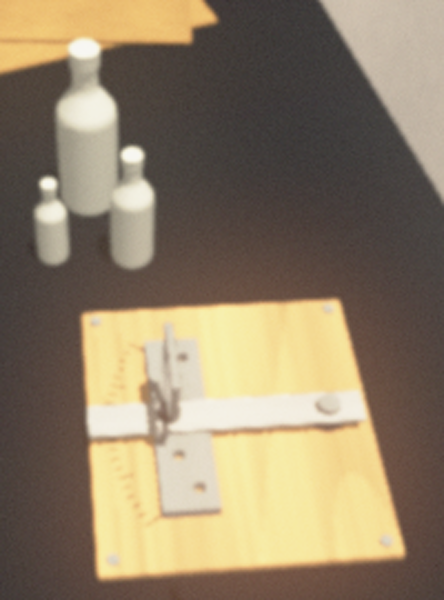

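The crops confirm it: the medium bottle (top 235,229; side 310,190) stands on the guide's left, which is +y. The large and small decoys flank it. The ring stands over the middle of the plate at about top (347,239).

```bash
python3 - <<'E'
from h import *
c=pickle.load(open('pics/top0.pkl','rb'));s=pickle.load(open('pics/side0.pkl','rb'))
# board corners via mask in top
h=cv2.cvtColor(c['color'],cv2.COLOR_RGB2HSV)
m=cv2.inRange(h,(10,60,120),(35,255,255)); m[:,:260]=0;m[:,440:]=0;m[:140]=0;m[295:]=0
m=cv2.morphologyEx(m,cv2.MORPH_CLOSE,np.ones((25,25)))
k=max(cv2.findContours(m,0,1)[0],key=cv2.contourArea); 
q=cv2.approxPolyDP(cv2.convexHull(k),8,True)[:,0]; print('corners',q.tolist())
P=np.array([onz(c,*p,.012) for p in q]); print(P.round(4).tolist(), [np.linalg.norm(P[i]-P[i-1]).round(4) for i in range(len(P))])
h1=onz(c,140+464/2.667,130+257/2.667,.024);h2=onz(c,140+643/2.667,130+286/2.667,.024)
print('holes',h1,h2,np.linalg.norm(h1-h2))
pv=onz(c,140+579/2.667,130+115/2.667,.036);print('pivot',pv)
mid=(h1+h2)/2; ax=(pv-mid)[:2]; print('dist',np.linalg.norm(ax),'yaw from pivot',np.degrees(np.arctan2(ax[1],ax[0])),'yaw from holes',np.degrees(np.arctan2(-(h1-h2)[0],(h1-h2)[1])))
# side holes
for u,v in((182,357),(179,454),(200,487)): print('side hole',onz(s,250+u/2.22,90+v/2.22,.024))
print('side pivot',onz(s,250+329/2.22,90+404/2.22,.036))
# ring ends top
for u,v in((502,279),(604,295)): print('ringtop',onz(c,140+u/2.667,130+v/2.667,.125))
for u,v in((235,229),): print('glue top',onz(c,232,226,.15))
E
```

```text
corners [[294, 147], [425, 168], [406, 285], [275, 263]]
[[0.8026, 0.0722, 0.012], [0.7513, -0.2411, 0.012], [0.4727, -0.1939, 0.012], [0.5236, 0.1155, 0.012]] [np.float64(0.2823), np.float64(0.3175), np.float64(0.2826), np.float64(0.3135)]
holes [0.60978501 0.02301406 0.024     ] [ 0.58441134 -0.13455487  0.024     ] 0.15959884210819217
pivot [ 0.73389114 -0.07783021  0.036     ]
dist 0.13856028252907324 yaw from pivot -9.160886364410102 yaw from holes -9.14793131570311
side hole [0.61504541 0.02344165 0.024     ]
side hole [ 0.57971514 -0.0933622   0.024     ]
side hole [ 0.58907709 -0.13462027  0.024     ]
side pivot [ 0.73821484 -0.0790224   0.036     ]
ringtop [ 0.58179391 -0.01072093  0.125     ]
ringtop [ 0.56907751 -0.09247733  0.125     ]
glue top [0.59744779 0.19127117 0.15      ]
```

```bash
cat >> h.py <<'E'
from scipy.spatial.transform import Rotation as Ro
def tool(yaw,tilt):  # z forward at heading yaw, tilt deg below horizontal
    a,b=np.radians([yaw,tilt]); f=np.array([np.cos(a),np.sin(a),0]); l=np.array([-np.sin(a),np.cos(a),0])
    z=f*np.cos(b)-np.array([0,0,np.sin(b)]); return Ro.from_matrix(np.c_[np.cross(l,z),l,z])
def rel(p,R,o=None):
    o=o or readout.get_obs(); R0=Ro.from_rotvec(o['tcp_rot'])
    return R0.inv().apply(np.array(p)-o['eef_pos']).round(4).tolist(), np.degrees((R0.inv()*R).as_rotvec()).round(1).tolist()
def st():
    o=readout.get_obs(); R=Ro.from_rotvec(o['tcp_rot']).as_matrix(); z=R[:,2]
    print('t',round(o['time_s'],2),'p',o['eef_pos'].round(4),'yaw',np.degrees(np.arctan2(z[1],z[0])).round(1),'tilt',np.degrees(np.arcsin(-z[2])).round(1),'xaxis',R[:,0].round(2),'yaxis',R[:,1].round(2))
    print('q',o['qpos'].round(3),'F',o['wrist_force'].round(2),'open',round(o['opening'],4)); return o
E
python3 - <<'E'
from h import *
st()
print(rel([.44,.25,.25],tool(0,90))); print(rel([.42,-.03,.25],tool(-9.15,90)))
print(rel([.42,-.03,.25],tool(-9.15,60)))
E
```

```text
t 0.1 p [0.2783 0.5868 0.252 ] yaw -111.4 tilt 89.9 xaxis [-0.9   0.43 -0.  ] yaxis [ 0.43  0.9  -0.  ]
q [-1.194  0.537 -0.004  1.539  0.003  1.067 -0.071] F [1.01 0.02 0.56] open 0.0883
([-0.2904, -0.2351, 0.0023], [-0.1, -0.0, -25.4])
([-0.3923, -0.4967, 0.0027], [-0.1, -0.0, -16.2])
([-0.3923, -0.4967, 0.0027], [-4.3, -29.8, -15.8])
```

send_rows([
  [[-0.15,-0.12,0],[0,0,-12],255],
  [[-0.29,-0.235,0],[0,0,-25],255],
  [[-0.29,-0.235,0],[0,0,-25],255],
  [[-0.29,-0.235,0],[0,0,-25],255],
  [[-0.29,-0.235,0],[0,0,-25],255],
  [[-0.29,-0.235,0],[0,0,-25],255],
  [[-0.29,-0.235,0],[0,0,-25],255],
  [[-0.39,-0.497,0],[0,0,-16],255],
  [[-0.39,-0.497,0],[0,0,-16],255],
  [[-0.39,-0.497,0],[0,0,-16],255],
  [[-0.39,-0.497,0],[0,0,-16],255],
  [[-0.39,-0.497,0],[0,0,-16],255],
])

```text
time_s: 1.3
eef_pos: [0.4191, 0.0198, 0.2527]
tcp_rot: [-0.256, -3.131, 0.002]
wrist_force: [1.8, -0.1, 0.1]
opening: 0.0006
```

```bash
python3 - <<'E'
from h import *
st()
print(rel([.42,-.03,.25],tool(-9.15,90)));print(rel([.42,-.03,.25],tool(-9.15,30)))
E
```

```text
t 1.3 p [0.4191 0.0198 0.2527] yaw -108.9 tilt 89.9 xaxis [-0.99  0.16  0.  ] yaxis [ 0.16  0.99 -0.  ]
q [-0.31   0.137  0.169  2.119 -0.028  0.887  1.283] F [ 1.78 -0.13  0.1 ] open 0.0006
([-0.009, -0.049, 0.0027], [-0.1, -0.0, -0.2])
([-0.009, -0.049, 0.0027], [-0.2, -60.0, -0.1])
```

```bash
python3 - <<'E'
from h import *
for t in (60,45,35): print(t,rel([.49,-.015,.17],tool(-20,t)))
E
```

```text
60 ([-0.0756, -0.0227, 0.0827], [2.7, -29.9, 10.4])
45 ([-0.0756, -0.0227, 0.0827], [4.1, -44.9, 10.1])
35 ([-0.0756, -0.0227, 0.0827], [5.0, -54.8, 9.8])
```

send_rows([
  [[-0.04,-0.01,0.02],[1,-8,5],255],
  [[-0.076,-0.023,0.05],[2,-20,10],255],
  [[-0.076,-0.023,0.083],[2.7,-30,10.4],255],
  [[-0.076,-0.023,0.083],[4,-45,10],255],
  [[-0.076,-0.023,0.083],[4,-45,10],255],
  [[-0.076,-0.023,0.083],[4,-45,10],255],
  [[-0.076,-0.023,0.083],[4,-45,10],255],
  [[-0.076,-0.023,0.083],[4,-45,10],255],
])

```text
time_s: 2.1
eef_pos: [0.4746, -0.032, 0.1589]
tcp_rot: [0.449, 2.62, -0.272]
wrist_force: [-0.8, -0.2, -1.0]
opening: 0.0003
```

```bash
python3 - <<'E'
from h import *
st()
snap('side','pics/s1.png');snap('top','pics/t1.png')
E
```

```text
t 2.1 p [ 0.4746 -0.032   0.1589] yaw -32.8 tilt 60.7 xaxis [-0.84  0.27 -0.48] yaxis [ 0.36  0.93 -0.11]
q [-0.098  0.301 -0.199  2.373  1.332  0.449 -0.274] F [-0.82 -0.23 -1.02] open 0.0003
```

View pics/s1.png

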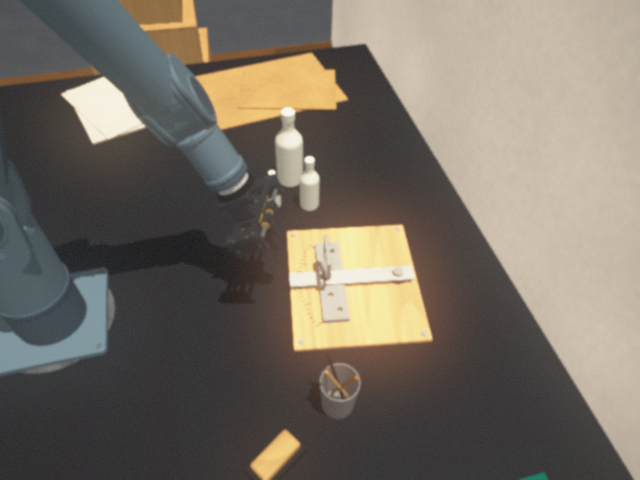

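```bash
cat > kin.py <<'E'
from h import *
from scipy.optimize import least_squares
import itertools,json
D=[([-1.19420432,0.53705721,-0.00444661,1.5387443,0.0025964,1.06729666,-0.07118742],[0.27828416,0.58684431,0.25195981],[-6.89680926e-01,-3.06472075,2.32849509e-03]),
([-0.31,0.137,0.169,2.119,-0.028,0.887,1.283],[.4191,.0198,.2527],[-.256,-3.131,.002]),
([-0.098,0.301,-0.199,2.373,1.332,0.449,-0.274],[.4746,-.032,.1589],[.449,2.62,-.272])]
def fk(q,P,s):
    ax='zyzyzyz'; R=Ro.identity(); p=np.zeros(3); T=P[:24].reshape(8,3)
    p=p+T[0]
    for i in range(7):
        R=R*Ro.from_euler(ax[i],s[i]*q[i]); p=p+R.apply(T[i+1])
    return p,R*Ro.from_euler('z',P[24])
P0=np.zeros(25);P0[2]=.35;P0[5]=0;P0[8]=.25
T0=np.zeros((8,3));T0[0,2]=.35;T0[2,2]=.25;T0[3,2]=.24;T0[4,2]=.23;T0[5,2]=.225;T0[7,2]=.3
def fit(s,off,D=D):
    P0=np.r_[T0.ravel(),off]; 
    # only lateral offsets & lengths; regularise
    def f(P):
        r=[]
        for q,p,rv in D:
            a,R=fk(q,P,s); r+=list((a-p)/.001)+list((Ro.from_rotvec(rv).inv()*R).as_rotvec()/.005)
        w=np.full((8,3),.05); w[[0,2,4,7],2]=.3; w[[3,5],2]=.3
        return np.r_[r,((P[:24]-P0[:24])/w.ravel())]
    return least_squares(f,P0)
if __name__=='__main__':
    res=[]
    for sg in itertools.product((1,-1),repeat=4):
        for off in (0,np.pi/2,np.pi,-np.pi/2):
            s=[sg[0],1,sg[1],1,sg[2],1,sg[3]]; r=fit(s,off); res.append((r.cost,s,r.x))
    res.sort(key=lambda a:a[0])
    for c,s,x in res[:4]: print(round(c,2),s,x[24].round(3)); print(x[:24].reshape(8,3).round(3).tolist())
    json.dump([res[0][1],res[0][2].tolist()],open('kin.json','w'))
E
python3 kin.py
```

```text
0.13 [-1, 1, -1, 1, -1, 1, -1] -4.713
[[0.003, -0.004, 0.335], [-0.002, -0.009, -0.0], [-0.0, -0.009, 0.262], [-0.002, -0.01, 0.252], [0.002, -0.01, 0.229], [0.002, -0.001, 0.224], [0.003, -0.001, 0.0], [0.0, -0.001, 0.303]]
0.13 [-1, 1, -1, 1, -1, 1, -1] 1.571
[[0.003, -0.004, 0.335], [-0.002, -0.009, -0.0], [-0.0, -0.009, 0.262], [-0.002, -0.01, 0.252], [0.002, -0.01, 0.229], [0.002, -0.001, 0.224], [0.003, -0.001, 0.0], [0.0, -0.001, 0.303]]
0.13 [-1, 1, -1, 1, -1, 1, -1] 1.571
[[0.003, -0.004, 0.335], [-0.002, -0.009, -0.0], [-0.0, -0.009, 0.262], [-0.002, -0.01, 0.252], [0.002, -0.01, 0.229], [0.002, -0.001, 0.224], [0.003, -0.001, 0.0], [0.0, -0.001, 0.303]]
0.13 [-1, 1, -1, 1, -1, 1, -1] 1.571
[[0.003, -0.004, 0.335], [-0.002, -0.009, -0.0], [-0.0, -0.009, 0.262], [-0.002, -0.01, 0.252], [0.002, -0.01, 0.229], [0.002, -0.001, 0.224], [0.003, -0.001, 0.0], [0.0, -0.001, 0.303]]
```

```bash
cat > ik.py <<'E'
from kin import *
s,x=json.load(open('kin.json')); x=np.array(x)
lo=np.array([-2.7,-.37,-1.27,.24,-1.31,.19,-2.76])+.03;hi=np.array([2.7,2.16,1.26,2.4,4.45,1.91,2.76])-.03
def ik(p,R,q0,n=1):
    best=None
    rng=np.random.default_rng(0)
    for i in range(n):
        st=np.clip(q0 if i==0 else rng.uniform(lo,hi),lo+1e-3,hi-1e-3)
        def f(q):
            a,Q=fk(q,x,s); return np.r_[(a-p)/.001,(R.inv()*Q).as_rotvec()/.003,.02*(q-q0)]
        r=least_squares(f,st,bounds=(lo,hi))
        a,Q=fk(r.x,x,s); e=np.linalg.norm(a-p),np.degrees((R.inv()*Q).magnitude())
        if best is None or e[0]*1000+e[1]<best[0][0]*1000+best[0][1]: best=(e,r.x)
    return best
piv=np.array([.736,-.0785])
def ring(th): # swing rad
    a=np.radians(170.85)-th; return piv+.16*np.array([np.cos(a),np.sin(a)]), np.degrees(a)-180
def hook(th,yaw,tilt,back,dz=0,deep=.011,half=.009):
    c,h=ring(th); hr=np.radians(h); e=np.r_[c-.005*np.array([np.cos(hr),np.sin(hr)]),.118+dz]
    R=tool(yaw,tilt); M=R.as_matrix()
    yr=np.radians(yaw); return e+deep*M[:,2]+half*M[:,0]-back*np.array([np.cos(yr),np.sin(yr),0]),R
E
python3 - <<'E'
from ik import *
q0=readout.get_obs()['qpos']
print(ring(0),ring(.262))
for yaw in(-10,-24,-35):
  for tilt in(30,40,50):
    print(yaw,tilt,[(round(b[0][0]*1000,1),round(b[0][1],1)) for b in (ik(*hook(*a),q0,2) for a in ((0,yaw,tilt,0,-.01),(0,yaw,tilt,.06,-.01),(0,yaw,tilt,0,.018),(.262,yaw,tilt,0,.018),(.262,yaw,tilt,.06,-.01)))])
E
```

```text
(array([ 0.57803593, -0.05305685]), np.float64(-9.149999999999977)) (array([ 0.59001674, -0.01301041]), np.float64(-24.16149423242757))
-10 30 [(np.float64(21.4), np.float64(1.1)), (np.float64(70.9), np.float64(4.6)), (np.float64(26.4), np.float64(1.7)), (np.float64(13.1), np.float64(0.9)), (np.float64(53.3), np.float64(4.2))]
-10 40 [(np.float64(4.3), np.float64(0.4)), (np.float64(48.4), np.float64(4.9)), (np.float64(6.3), np.float64(0.6)), (np.float64(0.0), np.float64(0.0)), (np.float64(36.0), np.float64(3.7))]
-10 50 [(np.float64(0.0), np.float64(0.0)), (np.float64(22.0), np.float64(2.8)), (np.float64(0.0), np.float64(0.0)), (np.float64(0.0), np.float64(0.0)), (np.float64(12.4), np.float64(1.6))]
-24 30 [(np.float64(0.0), np.float64(0.0)), (np.float64(33.5), np.float64(3.6)), (np.float64(4.6), np.float64(0.4)), (np.float64(0.0), np.float64(0.0)), (np.float64(15.4), np.float64(1.7))]
-24 40 [(np.float64(0.0), np.float64(0.0)), (np.float64(23.6), np.float64(2.8)), (np.float64(0.0), np.float64(0.0)), (np.float64(0.0), np.float64(0.0)), (np.float64(7.7), np.float64(0.9))]
-24 50 [(np.float64(0.0), np.float64(0.0)), (np.float64(6.3), np.float64(0.8)), (np.float64(0.0), np.float64(0.0)), (np.float64(0.0), np.float64(0.0)), (np.float64(0.0), np.float64(0.0))]
-35 30 [(np.float64(0.0), np.float64(0.0)), (np.float64(1.7), np.float64(0.2)), (np.float64(0.0), np.float64(0.0)), (np.float64(0.0), np.float64(0.0)), (np.float64(0.0), np.float64(0.0))]
-35 40 [(np.float64(0.0), np.float64(0.0)), (np.float64(0.0), np.float64(0.0)), (np.float64(0.0), np.float64(0.0)), (np.float64(0.0), np.float64(0.0)), (np.float64(0.0), np.float64(0.0))]
-35 50 [(np.float64(0.0), np.float64(0.0)), (np.float64(0.0), np.float64(0.0)), (np.float64(0.0), np.float64(0.0)), (np.float64(0.0), np.float64(0.0)), (np.float64(0.0), np.float64(0.0))]
```

```bash
python3 - <<'E'
from ik import *
o=readout.get_obs();q0=o['qpos']
for nm,a in (('pre',(0,-34,40,.07,-.01)),('hook',(0,-34,40,0,-.01)),('lift',(0,-34,40,0,.017)),('swing',(.262,-34,40,0,.017))):
    p,R=hook(*a); b=ik(p,R,q0,2); print(nm,p.round(4),b[0],b[1].round(2)); print(rel(p,R,o)); q0=b[1]
E
```

```text
pre [ 0.5173 -0.0146  0.094 ] (np.float64(0.0029884617060199105), np.float64(0.39983841259239683)) [ 0.53  1.22 -1.24  2.37  2.12  1.77 -0.89]
([-0.0026, 0.038, 0.0694], [3.3, -20.8, 14.2])
hook [ 0.5753 -0.0537  0.094 ] (np.float64(3.974873480467232e-10), np.float64(7.724579114510067e-08)) [ 0.64  1.19 -1.21  2.28  2.2   1.61 -0.75]
([-0.0617, 0.0223, 0.1033], [3.3, -20.8, 14.2])
lift [ 0.5753 -0.0537  0.121 ] (np.float64(2.2751295947811707e-10), np.float64(4.204144369881043e-08)) [ 0.66  1.12 -1.24  2.29  2.13  1.58 -0.73]
([-0.0745, 0.0193, 0.0797], [3.3, -20.8, 14.2])
swing [ 0.5876 -0.0124  0.121 ] (np.float64(1.669327794198903e-10), np.float64(3.5218754029322004e-08)) [ 0.55  1.13 -1.24  2.23  2.09  1.62 -0.76]
([-0.0739, 0.062, 0.0739], [3.3, -20.8, 14.2])
```

```bash
python3 - <<'E'
from ik import *
o=readout.get_obs();qs=o['qpos']
def follow(yaw,tilt):
    q0=qs;out=[]
    for nm,a in (('pre',(0,yaw,tilt,.06,-.01)),('hook',(0,yaw,tilt,0,-.01)),('lift',(0,yaw,tilt,0,.017)),('swing',(.262,yaw,tilt,0,.017)),('out',(.262,yaw,tilt,.06,-.012))):
        p,R=hook(*a); b=ik(p,R,q0,1); out.append((round(b[0][0]*1000,1),round(b[0][1],1),b[1].round(2).tolist())); q0=b[1]
    return out
for y,t in((-24,40),(-24,45),(-24,50),(-34,50),(-24,55),(-30,45)):
    print(y,t)
    for l in follow(y,t): print('   ',*l)
E
```

```text
-24 40
    23.6 2.8 [0.64, 1.21, -1.24, 2.37, 2.22, 1.61, -0.69]
    0.0 0.0 [0.74, 1.19, -1.21, 2.34, 2.32, 1.49, -0.61]
    0.0 0.0 [0.75, 1.1, -1.24, 2.34, 2.25, 1.44, -0.62]
    0.0 0.0 [0.64, 1.11, -1.24, 2.3, 2.21, 1.49, -0.65]
    7.5 0.9 [0.55, 1.23, -1.24, 2.37, 2.22, 1.67, -0.75]
-24 45
    15.6 2.0 [0.68, 1.11, -1.24, 2.37, 2.12, 1.46, -0.67]
    0.0 0.0 [0.75, 1.11, -1.21, 2.31, 2.2, 1.36, -0.59]
    0.0 0.0 [0.76, 1.03, -1.24, 2.31, 2.13, 1.31, -0.58]
    0.0 0.0 [0.66, 1.05, -1.24, 2.27, 2.09, 1.37, -0.61]
    1.0 0.1 [0.58, 1.14, -1.24, 2.37, 2.13, 1.53, -0.74]
-24 50
    6.3 0.8 [0.71, 1.04, -1.24, 2.37, 2.04, 1.33, -0.64]
    0.0 0.0 [0.76, 1.05, -1.21, 2.28, 2.08, 1.24, -0.53]
    0.0 0.0 [0.78, 0.97, -1.24, 2.27, 2.01, 1.2, -0.51]
    0.0 0.0 [0.67, 0.99, -1.24, 2.23, 1.97, 1.26, -0.54]
    0.0 0.0 [0.59, 1.04, -1.22, 2.34, 2.02, 1.36, -0.71]
-34 50
    0.0 0.0 [-0.08, 0.6, -0.34, 2.35, 1.89, 0.77, -1.15]
    0.0 0.0 [-0.01, 0.62, -0.28, 2.26, 1.92, 0.69, -1.05]
    0.0 0.0 [-0.02, 0.55, -0.28, 2.25, 1.84, 0.65, -0.96]
    0.0 0.0 [-0.08, 0.57, -0.3, 2.21, 1.73, 0.7, -0.91]
    0.0 0.0 [-0.16, 0.62, -0.35, 2.29, 1.78, 0.79, -1.11]
-24 55
    0.0 0.0 [0.3, 0.61, -0.64, 2.37, 1.98, 0.73, -0.89]
    0.0 0.0 [0.33, 0.63, -0.58, 2.25, 1.95, 0.65, -0.76]
    0.0 0.0 [0.33, 0.56, -0.58, 2.25, 1.85, 0.61, -0.67]
    0.0 0.0 [0.25, 0.59, -0.61, 2.21, 1.77, 0.66, -0.66]
    0.0 0.0 [0.21, 0.63, -0.66, 2.32, 1.89, 0.78, -0.88]
-30 45
    3.3 0.4 [0.62, 1.13, -1.24, 2.37, 2.08, 1.55, -0.78]
    0.0 0.0 [0.7, 1.12, -1.21, 2.28, 2.14, 1.44, -0.66]
    0.0 0.0 [0.71, 1.04, -1.24, 2.28, 2.07, 1.4, -0.65]
    0.0 0.0 [0.61, 1.06, -1.24, 2.24, 2.03, 1.45, -0.67]
    0.0 0.0 [0.5, 1.12, -1.21, 2.33, 2.04, 1.56, -0.84]
```

```bash
python3 - <<'E'
from ik import *
o=readout.get_obs();q0=o['qpos']
L=np.array([.159,.987,0])*.005+np.array([-.001,.0005,0])
for nm,a in (('pre',(0,-34,50,.06,-.01)),('hook',(0,-34,50,0,-.01))):
    p,R=hook(*a); p=p+L; b=ik(p,R,q0,1); print(nm,p.round(4),b[0],b[1].round(2)); print(rel(p,R,o)); q0=b[1]
    print(rel(p+[0,0,.03],R,o))
E
```

```text
pre [ 0.5233 -0.0134  0.0938] (np.float64(2.587908713273746e-09), np.float64(7.031044635729638e-07)) [-0.1   0.6  -0.34  2.35  1.87  0.77 -1.15]
([-0.0072, 0.0413, 0.0717], [2.1, -10.9, 14.4])
([-0.0213, 0.038, 0.0455], [2.1, -10.9, 14.4])
hook [ 0.573  -0.0469  0.0938] (np.float64(2.4218269677921457e-10), np.float64(5.996028758423171e-08)) [-0.03  0.62 -0.28  2.25  1.91  0.69 -1.05]
([-0.0579, 0.0279, 0.1008], [2.1, -10.9, 14.4])
([-0.0721, 0.0245, 0.0746], [2.1, -10.9, 14.4])
```

send_rows([
  [[-0.021,0.038,0.045],[2,-11,14],255],
  [[-0.021,0.038,0.045],[2,-11,14],255],
  [[-0.021,0.038,0.045],[2,-11,14],255],
  [[-0.007,0.041,0.072],[2.1,-10.9,14.4],255],
  [[-0.007,0.041,0.072],[2.1,-10.9,14.4],255],
  [[-0.007,0.041,0.072],[2.1,-10.9,14.4],255],
  [[-0.007,0.041,0.072],[2.1,-10.9,14.4],255],
])

```text
time_s: 2.9
eef_pos: [0.5232, -0.015, 0.0939]
tcp_rot: [0.719, 2.353, -0.268]
wrist_force: [0.6, -0.4, -0.1]
opening: 0.0005
```

```bash
python3 - <<'E'
from ik import *
o=st()
snap('side','pics/s2.png');snap('top','pics/t2.png')
t=cv2.imread('pics/t2.png');s=cv2.imread('pics/s2.png')
a=cv2.resize(t[190:290,280:420],(560,400),interpolation=cv2.INTER_CUBIC);b=cv2.resize(s[190:310,240:360],(400,400),interpolation=cv2.INTER_CUBIC)
cv2.imwrite('pics/z2.png',cv2.resize(np.hstack([a,b]),(800,333)))
print(rel([.523,-.0134,.0938],tool(-34,50)),rel([.573,-.0469,.0938],tool(-34,50)))
E
```

```text
t 2.9 p [ 0.5232 -0.015   0.0939] yaw -34.4 tilt 49.9 xaxis [-0.64  0.43 -0.64] yaxis [ 0.56  0.83 -0.  ]
q [-0.234  0.583 -0.184  2.349  1.877  0.697 -1.19 ] F [ 0.64 -0.43 -0.1 ] open 0.0005
([0.0013, 0.0006, -0.0001], [-0.1, 0.1, -0.0]) ([-0.0447, 0.0009, 0.0387], [-0.1, 0.1, -0.0])
```

View pics/z2.png

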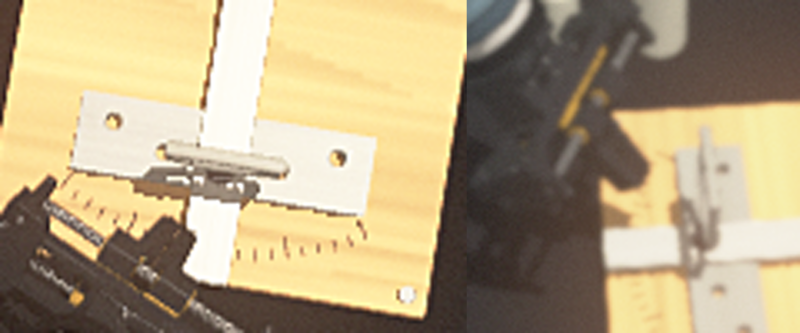

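The fingertips sit in front-left of the ring (zoomed top view about (190,225), bar (165–288,140–170)), at the expected offset. Next I move in under the bar.

send_rows([
  [[-0.012,0,0.01],[0,0,0],255],
  [[-0.023,0,0.02],[0,0,0],255],
  [[-0.034,0,0.029],[0,0,0],255],
  [[-0.045,0.001,0.039],[0,0,0],255],
  [[-0.045,0.001,0.039],[0,0,0],255],
])

```text
time_s: 3.5
eef_pos: [0.5745, -0.0489, 0.0937]
tcp_rot: [0.723, 2.351, -0.266]
wrist_force: [0.3, -0.5, 0.2]
opening: 0.0005
```

```bash
python3 - <<'E'
from ik import *
o=st()
snap('side','pics/s3.png');snap('top','pics/t3.png')
t=cv2.imread('pics/t3.png');s=cv2.imread('pics/s3.png')
a=cv2.resize(t[190:290,280:420],(560,400),interpolation=cv2.INTER_CUBIC);b=cv2.resize(s[190:310,240:360],(400,400),interpolation=cv2.INTER_CUBIC)
cv2.imwrite('pics/z3.png',cv2.resize(np.hstack([a,b]),(800,333)))
R=Ro.from_rotvec(o['tcp_rot'])
print('up 10mm in tool',R.inv().apply([0,0,.01]).round(4),'guide +y 10mm',R.inv().apply([.00159,.00987,0]).round(4),'guide x',R.inv().apply([.00987,-.00159,0]).round(4))
E
```

```text
t 3.5 p [ 0.5745 -0.0489  0.0937] yaw -34.4 tilt 49.9 xaxis [-0.63  0.43 -0.64] yaxis [ 0.56  0.83 -0.  ]
q [-0.157  0.61  -0.131  2.251  1.918  0.619 -1.103] F [ 0.35 -0.48  0.25] open 0.0005
up 10mm in tool [-0.0064 -0.     -0.0076] guide +y 10mm [ 0.0032  0.0091 -0.0027] guide x [-0.0069  0.0042  0.0058]
```

View pics/z3.png

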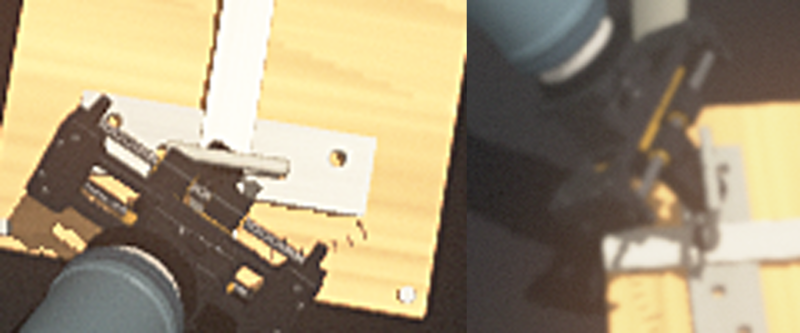

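send_rows([
  [[-0.003,0,-0.004],[0,0,0],255],
  [[-0.005,0,-0.006],[0,0,0],255],
  [[-0.007,0,-0.008],[0,0,0],255],
  [[-0.009,0,-0.0105],[0,0,0],255],
  [[-0.009,0,-0.0105],[0,0,0],255],
])

```text
time_s: 4.1
eef_pos: [0.5727, -0.0471, 0.1071]
tcp_rot: [0.721, 2.353, -0.265]
wrist_force: [-4.2, 1.0, -5.2]
opening: 0.0006
```

```bash
python3 - <<'E'
from ik import *
o=st()
E
```

```text
t 4.1 p [ 0.5727 -0.0471  0.1071] yaw -34.2 tilt 50.0 xaxis [-0.63  0.43 -0.64] yaxis [ 0.56  0.83 -0.  ]
q [-0.167  0.574 -0.123  2.255  1.872  0.602 -1.055] F [-4.23  0.98 -5.2 ] open 0.0006
```

Contact: about 5.2 N down and 4.2 N back. Now I lift the pin out.

send_rows([
  [[-0.003,0,-0.004],[0,0,0],255],
  [[-0.006,0,-0.008],[0,0,0],255],
  [[-0.0095,0,-0.0115],[0,0,0],255],
  [[-0.0095,0,-0.0115],[0,0,0],255],
  [[-0.0095,0,-0.0115],[0,0,0],255],
])

```text
time_s: 4.6
eef_pos: [0.5721, -0.0469, 0.122]
tcp_rot: [0.721, 2.354, -0.265]
wrist_force: [-4.2, 0.2, -7.0]
opening: 0.0004
```

```bash
python3 - <<'E'
from ik import *
o=st()
snap('side','pics/s4.png');snap('top','pics/t4.png')
t=cv2.imread('pics/t4.png');s=cv2.imread('pics/s4.png')
a=cv2.resize(t[190:290,280:420],(560,400),interpolation=cv2.INTER_CUBIC);b=cv2.resize(s[190:310,240:360],(400,400),interpolation=cv2.INTER_CUBIC)
cv2.imwrite('pics/z4.png',cv2.resize(np.hstack([a,b]),(800,333)))
E
```

```text
t 4.6 p [ 0.5721 -0.0469  0.122 ] yaw -34.2 tilt 50.0 xaxis [-0.64  0.43 -0.64] yaxis [ 0.56  0.83 -0.  ]
q [-0.176  0.537 -0.113  2.256  1.819  0.584 -0.997] F [-4.2   0.18 -6.96] open 0.0004
```

View pics/z4.png

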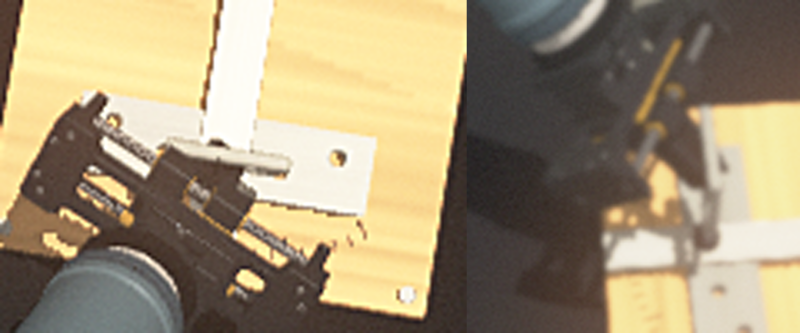

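Force is 7 N, so the pin is about 18–20 mm up, with the straightedge still at the middle hole. Next I swing left to about 0.21 rad.

```bash
python3 - <<'E'
from ik import *
o=readout.get_obs();R=Ro.from_rotvec(o['tcp_rot'])
r0=ring(0)[0]
for th in(.03,.06,.09,.12,.15,.18,.21): print(th,R.inv().apply(np.r_[ring(th)[0]-r0,0]).round(4))
E
```

```text
0.03 [ 0.0015  0.0044 -0.0013]
0.06 [ 0.0029  0.0088 -0.0024]
0.09 [ 0.0042  0.0133 -0.0035]
0.12 [ 0.0054  0.0179 -0.0045]
0.15 [ 0.0064  0.0224 -0.0055]
0.18 [ 0.0074  0.0271 -0.0063]
0.21 [ 0.0083  0.0317 -0.007 ]
```

send_rows([
  [[0.0015,0.0044,-0.0013],[0,0,0],255],
  [[0.003,0.009,-0.0025],[0,0,0],255],
  [[0.004,0.0135,-0.0035],[0,0,0],255],
  [[0.0055,0.018,-0.0045],[0,0,0],255],
  [[0.0065,0.0225,-0.0055],[0,0,0],255],
  [[0.0075,0.027,-0.0063],[0,0,0],255],
  [[0.0083,0.032,-0.007],[0,0,0],255],
  [[0.0083,0.032,-0.007],[0,0,0],255],
  [[0.0083,0.032,-0.007],[0,0,0],255],
])

```text
time_s: 5.6
eef_pos: [0.5808, -0.0135, 0.1214]
tcp_rot: [0.719, 2.356, -0.264]
wrist_force: [-2.0, 1.1, -6.9]
opening: 0.0004
```

```bash
cat > zoom.py <<'E'
from ik import *
def z(k):
    c=snap('side',f'pics/s{k}.png');snap('top',f'pics/t{k}.png')
    t=cv2.imread(f'pics/t{k}.png');s=cv2.imread(f'pics/s{k}.png')
    a=cv2.resize(t[150:290,275:415],(400,400),interpolation=cv2.INTER_CUBIC);b=cv2.resize(s[190:310,260:380],(400,400),interpolation=cv2.INTER_CUBIC)
    cv2.imwrite(f'pics/z{k}.png',np.hstack([a,b]))
E
python3 - <<'E'
from zoom import *
o=st(); z(5)
R=Ro.from_rotvec(o['tcp_rot']);print('down to .097',R.inv().apply([0,0,.097-o['eef_pos'][2]]).round(4))
E
```

```text
t 5.6 p [ 0.5808 -0.0135  0.1214] yaw -34.2 tilt 50.1 xaxis [-0.64  0.43 -0.64] yaxis [ 0.56  0.83 -0.  ]
q [-0.233  0.552 -0.129  2.22   1.721  0.612 -0.953] F [-2.    1.08 -6.92] open 0.0004
down to .097 [0.0157 0.0001 0.0187]
```

View pics/z5.png

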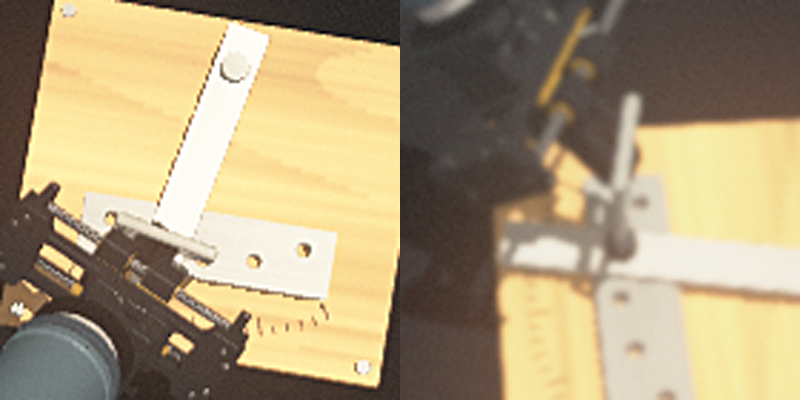

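The straightedge followed, to about 0.2 rad: two holes are now exposed right of the ring at (255,262) and (304,250), with the middle one partly uncovered. Next I lower the finger so the pin rides on the plate.

send_rows([
  [[0.004,0,0.005],[0,0,0],255],
  [[0.008,0,0.0095],[0,0,0],255],
  [[0.012,0,0.014],[0,0,0],255],
  [[0.0157,0,0.0187],[0,0,0],255],
  [[0.0157,0,0.0187],[0,0,0],255],
])

```text
time_s: 6.2
eef_pos: [0.5807, -0.0143, 0.0964]
tcp_rot: [0.72, 2.355, -0.266]
wrist_force: [0.3, -0.1, 0.3]
opening: 0.0004
```

```bash
python3 - <<'E'
from zoom import *
o=st(); z(6)
R=Ro.from_rotvec(o['tcp_rot'])
r0=ring(.21)[0]
for th in np.arange(.22,.31,.01): print(th.round(2),R.inv().apply(np.r_[ring(th)[0]-r0,0]).round(4))
E
```

```text
t 6.2 p [ 0.5807 -0.0143  0.0964] yaw -34.3 tilt 50.1 xaxis [-0.64  0.43 -0.64] yaxis [ 0.56  0.83 -0.  ]
q [-0.226  0.611 -0.136  2.219  1.805  0.632 -1.046] F [ 0.3  -0.13  0.34] open 0.0004
0.22 [ 0.0003  0.0016 -0.0002]
0.23 [ 0.0005  0.0031 -0.0004]
0.24 [ 0.0008  0.0047 -0.0007]
0.25 [ 0.001   0.0063 -0.0009]
0.26 [ 0.0012  0.0078 -0.001 ]
0.27 [ 0.0014  0.0094 -0.0012]
0.28 [ 0.0016  0.011  -0.0014]
0.29 [ 0.0018  0.0126 -0.0015]
0.3 [ 0.0019  0.0142 -0.0017]
```

View pics/z6.png

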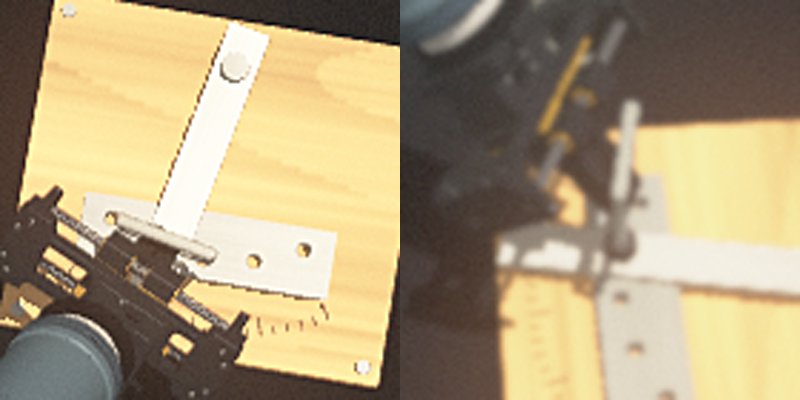

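send_rows([
  [[0.0003,0.0015,-0.0002],[0,0,0],255],
  [[0.0005,0.003,-0.0004],[0,0,0],255],
  [[0.0007,0.004,-0.0005],[0,0,0],255],
  [[0.0008,0.005,-0.0007],[0,0,0],255],
  [[0.001,0.006,-0.0009],[0,0,0],255],
  [[0.0011,0.007,-0.001],[0,0,0],255],
  [[0.0012,0.008,-0.001],[0,0,0],255],
  [[0.0012,0.008,-0.001],[0,0,0],255],
])

```text
time_s: 7.1
eef_pos: [0.5841, -0.0065, 0.097]
tcp_rot: [0.72, 2.355, -0.265]
wrist_force: [-0.5, -0.2, 0.2]
opening: 0.0006
```

```bash
python3 - <<'E'
from zoom import *
o=st(); z(7)
E
```

```text
t 7.1 p [ 0.5841 -0.0065  0.097 ] yaw -34.2 tilt 50.1 xaxis [-0.64  0.43 -0.64] yaxis [ 0.56  0.83 -0.  ]
q [-0.239  0.614 -0.138  2.207  1.781  0.636 -1.032] F [-0.46 -0.17  0.21] open 0.0006
```

View pics/z7.png

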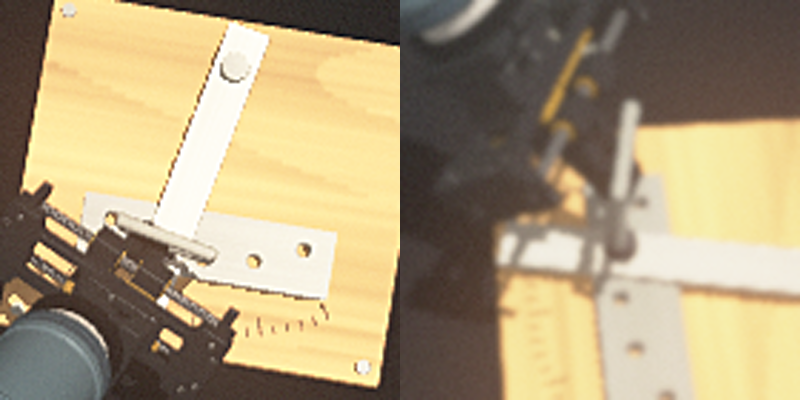

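send_rows([
  [[0.0002,0.001,-0.0001],[0,0,0],255],
  [[0.0003,0.002,-0.0002],[0,0,0],255],
  [[0.0004,0.003,-0.0003],[0,0,0],255],
  [[0.0005,0.004,-0.0004],[0,0,0],255],
  [[0.0006,0.005,-0.0005],[0,0,0],255],
  [[0.0006,0.005,-0.0005],[0,0,0],255],
])

```text
time_s: 7.8
eef_pos: [0.5863, -0.0019, 0.097]
tcp_rot: [0.72, 2.355, -0.265]
wrist_force: [-0.6, 0.0, -0.1]
opening: 0.0005
```

```bash
python3 - <<'E'
from zoom import *
o=st(); z(8)
E
```

```text
t 7.8 p [ 0.5863 -0.0019  0.097 ] yaw -34.2 tilt 50.1 xaxis [-0.64  0.43 -0.64] yaxis [ 0.56  0.83 -0.  ]
q [-0.246  0.617 -0.139  2.2    1.766  0.639 -1.023] F [-0.58  0.04 -0.08] open 0.0005
```

View pics/z8.png

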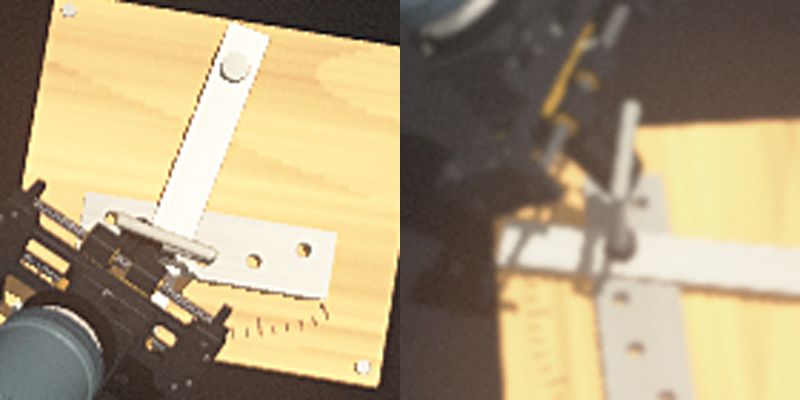

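```bash
python3 - <<'E'
from zoom import *
c=pickle.load(open('pics/t8.pkl','rb'))
a=onz(c,275+112/2.857,150+214/2.857,.133);b=onz(c,275+214/2.857,150+257/2.857,.133)
print(a,b,(a+b)/2,np.linalg.norm(a-b),np.degrees(np.arctan2(-(a-b)[0],(a-b)[1])))
for t in(.19,.21,.23,.25,.262): print(t,ring(t)[0].round(4))
t=cv2.imread('pics/t8.png');cv2.imwrite('pics/y8.png',cv2.resize(t[215:275,285:365],(800,600),interpolation=cv2.INTER_CUBIC))
E
```

```text
[0.60179519 0.0191653  0.133     ] [ 0.56982328 -0.05675484  0.133     ] [ 0.58580924 -0.01879477  0.133     ] 0.08237761118539272 -22.837204047741135
0.19 [ 0.5857 -0.0237]
0.21 [ 0.5868 -0.0207]
0.23 [ 0.588  -0.0177]
0.25 [ 0.5892 -0.0148]
0.262 [ 0.59  -0.013]
```

View pics/y8.png

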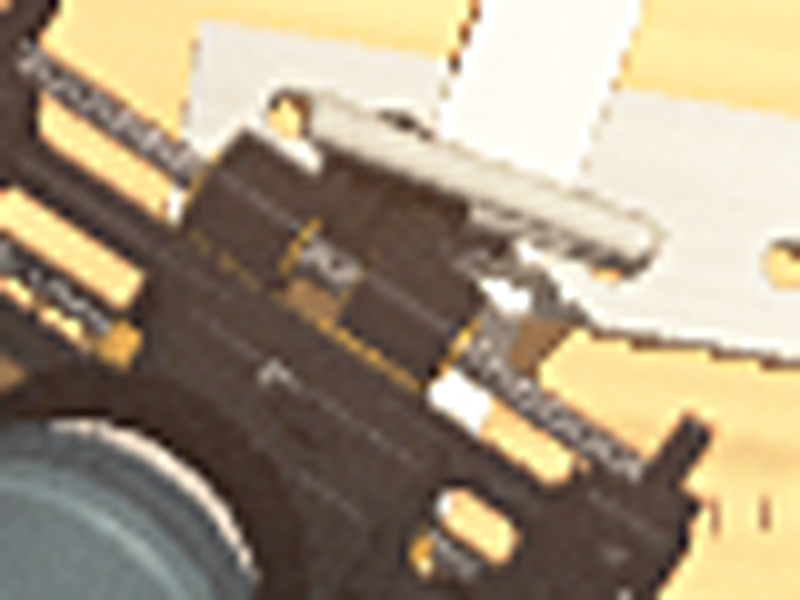

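send_rows([
  [[0.0001,0.001,-0.0001],[0,0,0],255],
  [[0.0002,0.002,-0.0001],[0,0,0],255],
  [[0.0003,0.003,-0.0002],[0,0,0],255],
  [[0.0004,0.004,-0.0002],[0,0,0],255],
  [[0.0004,0.004,-0.0002],[0,0,0],255],
])

```text
time_s: 8.4
eef_pos: [0.5873, -0.0003, 0.0967]
tcp_rot: [0.723, 2.354, -0.269]
wrist_force: [-2.6, -3.7, 2.3]
opening: 0.0005
```

```bash
python3 - <<'E'
from zoom import *
o=st(); z(9)
E
```

```text
t 8.4 p [ 5.873e-01 -3.000e-04  9.670e-02] yaw -34.5 tilt 50.0 xaxis [-0.64  0.43 -0.64] yaxis [ 0.56  0.83 -0.  ]
q [-0.251  0.619 -0.139  2.194  1.754  0.642 -1.016] F [-2.58 -3.71  2.31] open 0.0005
```

View pics/z9.png

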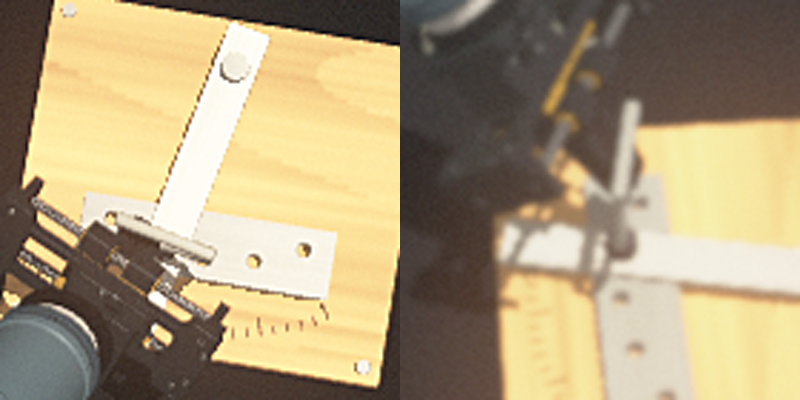

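```bash
python3 - <<'E'
from zoom import *
T=[];
for k in('0','4','5','9'):
    s=cv2.imread('pics/side0.png' if k=='0' else f'pics/s{k}.png')
    T.append(cv2.resize(s[210:270,305:345],(200,300),interpolation=cv2.INTER_CUBIC))
row=np.hstack(T)
T=[]
for k in('0','4','5','9'):
    s=cv2.imread('pics/top0.png' if k=='0' else f'pics/t{k}.png')
    T.append(cv2.resize(s[215:260,305:375],(200,129),interpolation=cv2.INTER_CUBIC))
cv2.imwrite('pics/cmp.png',np.vstack([row,np.hstack(T)]))
E
```

```text
(no output)
```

View pics/cmp.png

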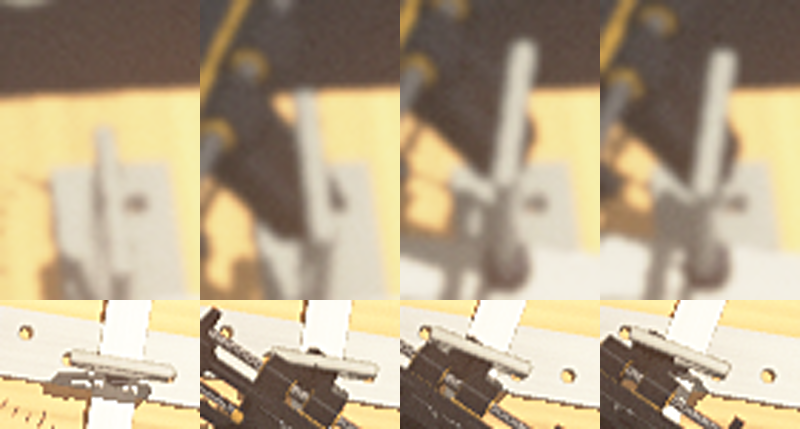

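```bash
python3 - <<'E'
from zoom import *
c=pickle.load(open('pics/side0.pkl','rb'));ct=pickle.load(open('pics/top0.pkl','rb'))
def end(th,h,s):
    r,hd=ring(th);a=np.radians(hd);return np.r_[r+s*.040*np.array([-np.sin(a),np.cos(a)]),.128+h]
for th,h in((0,0),(0,.01),(0,.02),(.2,.02),(.2,.01),(.23,.01),(.262,.01),(.262,0)):
    p=proj(c,end(th,h,1)); q=[proj(ct,end(th,h,s)) for s in(1,-1)]
    print(th,h,'side zoom',((p-[305,210])*5).round(1),'top zoom',[((x-[305,215])*2.857).round(1).tolist() for x in q])
E
```

```text
0 0 side zoom [ 97.2 126.5] top zoom [[70.2, 52.2], [176.0, 69.4]]
0 0.01 side zoom [ 97.8 110.7] top zoom [[70.2, 51.0], [177.1, 68.4]]
0 0.02 side zoom [98.5 94.7] top zoom [[70.2, 49.8], [178.1, 67.4]]
0.2 0.02 side zoom [117.3  38.6] top zoom [[31.0, 28.2], [133.1, 66.6]]
0.2 0.01 side zoom [116.6  54.7] top zoom [[31.3, 29.6], [132.5, 67.7]]
0.23 0.01 side zoom [120.6  46.8] top zoom [[25.9, 25.7], [125.8, 66.8]]
0.262 0.01 side zoom [125.2  38.5] top zoom [[20.3, 21.4], [118.8, 65.6]]
0.262 0 side zoom [124.4  54.4] top zoom [[20.8, 22.9], [118.3, 66.7]]
```

The pin is riding on the plate at about 0.21 rad. The +z force suggests the finger is pushing on the ring's sloping lower corner, so I back off, raise 6 mm and push on the straight leg.

send_rows([
  [[0,-0.003,0],[0,0,0],255],
  [[-0.002,-0.003,-0.0025],[0,0,0],255],
  [[-0.004,-0.003,-0.0046],[0,0,0],255],
  [[-0.004,-0.001,-0.0046],[0,0,0],255],
  [[-0.004,0.001,-0.0046],[0,0,0],255],
  [[-0.004,0.002,-0.0046],[0,0,0],255],
  [[-0.004,0.003,-0.0046],[0,0,0],255],
  [[-0.004,0.004,-0.0046],[0,0,0],255],
])

```text
time_s: 9.3
eef_pos: [0.5882, 0.0001, 0.1029]
tcp_rot: [0.726, 2.353, -0.275]
wrist_force: [-9.6, -6.1, 8.5]
opening: 0.0003
```

```bash
cat > cmp.py <<'E'
from zoom import *
import sys
k=sys.argv[1]; o=st(); z(k)
s=cv2.imread(f'pics/s{k}.png');t=cv2.imread(f'pics/t{k}.png')
a=cv2.resize(s[210:270,305:345],(400,600),interpolation=cv2.INTER_CUBIC)
b=cv2.resize(t[215:260,305:375],(400,258),interpolation=cv2.INTER_CUBIC)
b=np.vstack([b,np.zeros((342,400,3),np.uint8)])
cv2.imwrite(f'pics/cmp{k}.png',np.hstack([a,b]))
E
python3 cmp.py 10
```

```text
t 9.3 p [5.882e-01 1.000e-04 1.029e-01] yaw -35.0 tilt 49.9 xaxis [-0.63  0.43 -0.64] yaxis [ 0.57  0.82 -0.01]
q [-0.257  0.607 -0.136  2.19   1.722  0.642 -0.986] F [-9.63 -6.11  8.5 ] open 0.0003
```

View pics/cmp10.png

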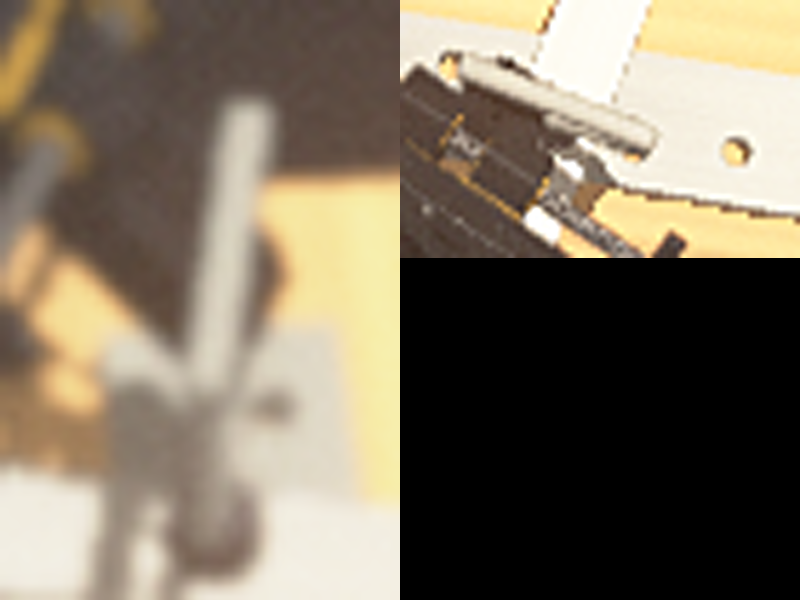

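The push loads the fingertip corner against the leg: too shallow at this height, at 14 N. I stop pushing, re-hook centred under the bar as at first, and carry it the remaining ~6 mm.

```bash
python3 - <<'E'
from ik import *
o=readout.get_obs()
c,h=ring(.225); l=np.array([-np.sin(np.radians(h)),np.cos(np.radians(h)),0])
p,R=hook(.225,-34,50,0,-.002); p=p+.003*l; print(p.round(4),rel(p,R,o))
p2,R=hook(.225,-34,50,0,.016); p2=p2+.003*l; print(p2.round(4),rel(p2,R,o))
E
```

```text
[ 0.5843 -0.0139  0.1018] ([-0.0029, -0.0142, 0.004], [-0.6, 0.0, -0.1])
[ 0.5843 -0.0139  0.1198] ([-0.0145, -0.0143, -0.0098], [-0.6, 0.0, -0.1])
```

send_rows([
  [[0,-0.005,0],[-0.3,0,0],255],
  [[-0.001,-0.01,0.002],[-0.6,0,0],255],
  [[-0.003,-0.014,0.004],[-0.6,0,0],255],
  [[-0.003,-0.014,0.004],[-0.6,0,0],255],
])

```text
time_s: 9.8
eef_pos: [0.5846, -0.0147, 0.1018]
tcp_rot: [0.722, 2.352, -0.263]
wrist_force: [0.7, -0.2, -0.3]
opening: 0.0004
```

```bash
python3 cmp.py 11; python3 - <<'E'
from ik import *
o=readout.get_obs()
c,h=ring(.225); l=np.array([-np.sin(np.radians(h)),np.cos(np.radians(h)),0])
for dz in (.008,.016):
  p2,R=hook(.225,-34,50,0,dz); p2=p2+.003*l; print(p2.round(4),rel(p2,R,o))
E
```

```text
t 9.8 p [ 0.5846 -0.0147  0.1018] yaw -34.1 tilt 49.9 xaxis [-0.63  0.43 -0.64] yaxis [0.56 0.83 0.  ]
q [-0.226  0.602 -0.132  2.213  1.792  0.626 -1.028] F [ 0.68 -0.18 -0.29] open 0.0004
[ 0.5843 -0.0139  0.1118] ([-0.0062, -0.0004, -0.0078], [-0.0, 0.0, -0.1])
[ 0.5843 -0.0139  0.1198] ([-0.0114, -0.0004, -0.0139], [-0.0, 0.0, -0.1])
```

View pics/cmp11.png

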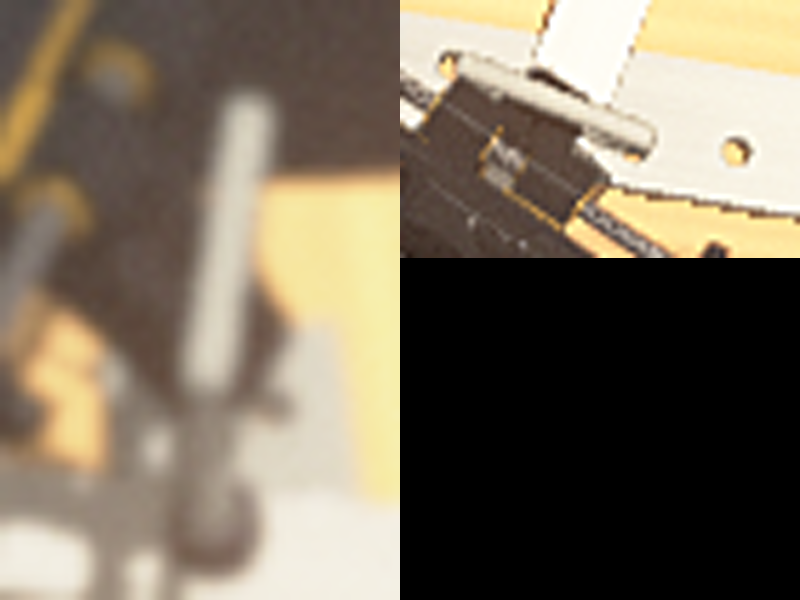

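Clear of contact and centred under the bar. Now I lift again to about 16 mm.

send_rows([
  [[-0.003,0,-0.004],[0,0,0],255],
  [[-0.006,0,-0.008],[0,0,0],255],
  [[-0.009,0,-0.011],[0,0,0],255],
  [[-0.0114,0,-0.0139],[0,0,0],255],
  [[-0.0114,0,-0.0139],[0,0,0],255],
])

```text
time_s: 10.4
eef_pos: [0.5839, -0.0131, 0.1197]
tcp_rot: [0.721, 2.354, -0.261]
wrist_force: [-0.6, 1.5, -6.9]
opening: 0.0004
```

```bash
python3 cmp.py 12; python3 - <<'E'
from ik import *
o=readout.get_obs();R=Ro.from_rotvec(o['tcp_rot'])
r0=ring(.225)[0]
for th in(.235,.245,.255,.262,.27): print(th,R.inv().apply(np.r_[ring(th)[0]-r0,0]).round(4))
E
```

```text
t 10.4 p [ 0.5839 -0.0131  0.1197] yaw -34.0 tilt 50.0 xaxis [-0.64  0.43 -0.64] yaxis [0.56 0.83 0.  ]
q [-0.233  0.559 -0.127  2.214  1.729  0.61  -0.96 ] F [-0.6   1.55 -6.94] open 0.0004
0.235 [ 0.0002  0.0016 -0.0002]
0.245 [ 0.0005  0.0031 -0.0004]
0.255 [ 0.0007  0.0047 -0.0006]
0.262 [ 0.0009  0.0058 -0.0007]
0.27 [ 0.001   0.0071 -0.0009]
```

View pics/cmp12.png

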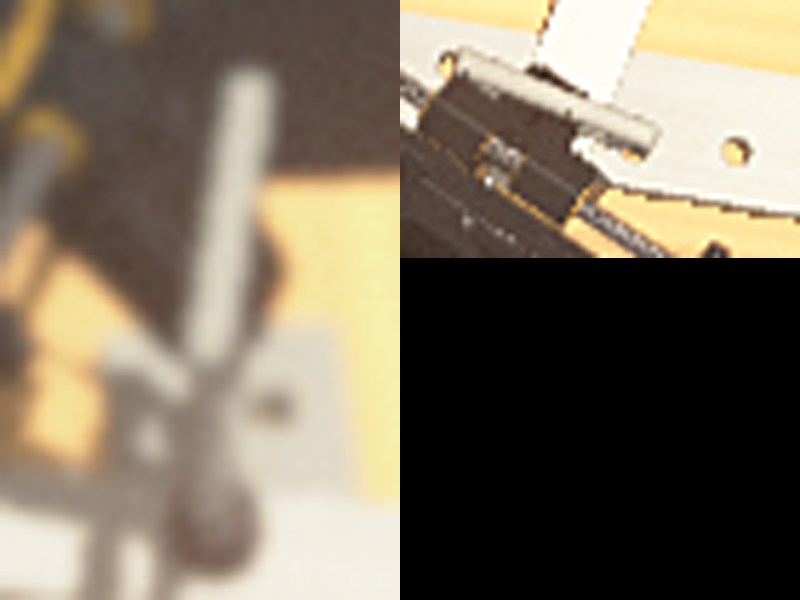

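send_rows([
  [[0.0003,0.002,-0.0002],[0,0,0],255],
  [[0.0006,0.004,-0.0005],[0,0,0],255],
  [[0.001,0.0066,-0.0008],[0,0,0],255],
  [[0.001,0.0066,-0.0008],[0,0,0],255],
  [[0.001,0.0066,-0.0008],[0,0,0],255],
])

```text
time_s: 11.0
eef_pos: [0.587, -0.0068, 0.1195]
tcp_rot: [0.72, 2.354, -0.261]
wrist_force: [2.4, -0.7, -6.8]
opening: 0.0001
```

```bash
python3 cmp.py 13; python3 - <<'E'
from ik import *
o=readout.get_obs();R=Ro.from_rotvec(o['tcp_rot']); print(R.inv().apply([0,0,-.01]).round(4))
E
```

```text
t 11.0 p [ 0.587  -0.0068  0.1195] yaw -33.9 tilt 50.0 xaxis [-0.63  0.43 -0.64] yaxis [0.56 0.83 0.  ]
q [-0.243  0.564 -0.129  2.203  1.711  0.616 -0.95 ] F [ 2.45 -0.66 -6.79] open 0.0001
[ 0.0064 -0.      0.0077]
```

View pics/cmp13.png

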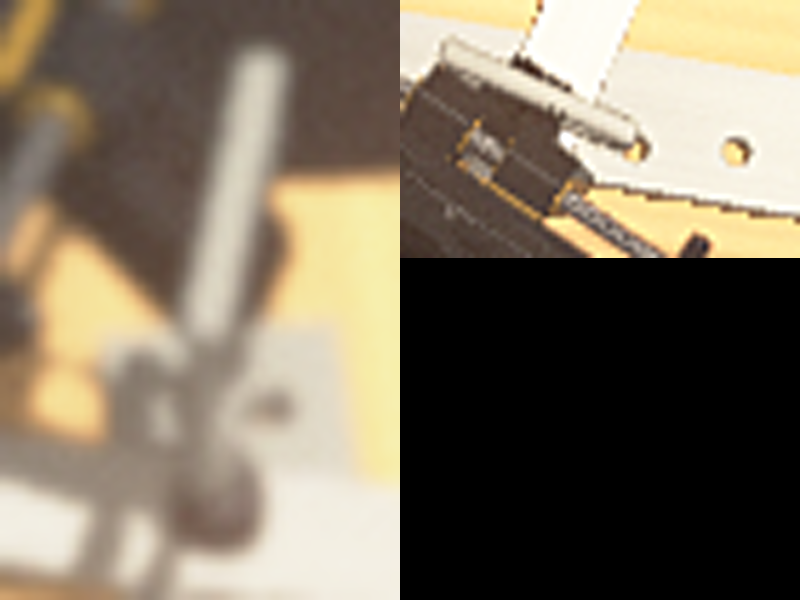

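The bar end in the side view matches the prediction for 0.262 rad. Now I lower.

send_rows([
  [[0.003,0,0.0035],[0,0,0],255],
  [[0.006,0,0.007],[0,0,0],255],
  [[0.009,0,0.0108],[0,0,0],255],
  [[0.0125,0,0.015],[0,0,0],255],
  [[0.016,0,0.019],[0,0,0],255],
  [[0.016,0,0.019],[0,0,0],255],
  [[0.016,0,0.019],[0,0,0],255],
])

```text
time_s: 11.8
eef_pos: [0.5872, -0.0069, 0.0949]
tcp_rot: [0.72, 2.353, -0.261]
wrist_force: [0.0, 0.4, 0.5]
opening: 0.0006
```

```bash
python3 cmp.py 14
```

```text
t 11.8 p [ 0.5872 -0.0069  0.0949] yaw -33.9 tilt 50.0 xaxis [-0.63  0.43 -0.64] yaxis [0.56 0.83 0.  ]
q [-0.237  0.621 -0.136  2.203  1.794  0.635 -1.042] F [0.01 0.38 0.47] open 0.0006
```

View pics/cmp14.png

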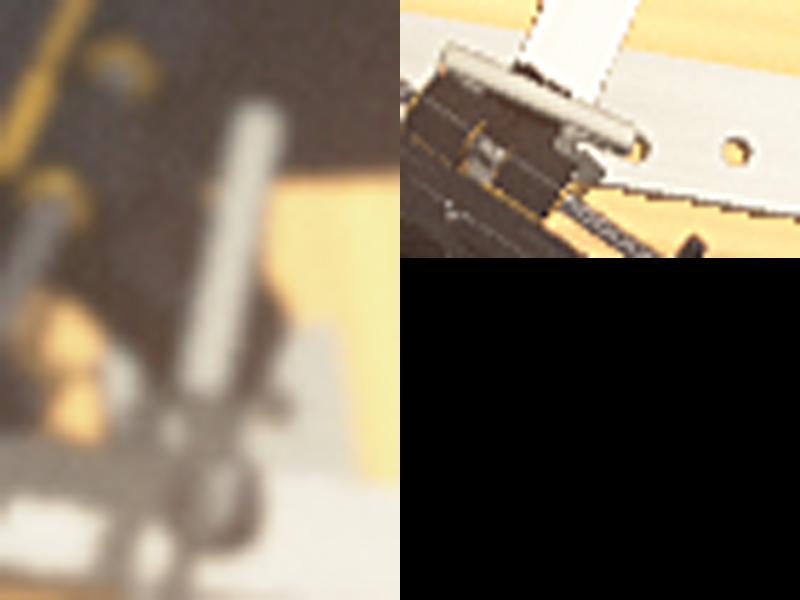

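The bar end dropped about 17 mm, to the predicted home position, and forces are nil. I withdraw along the finger heading, then up.

send_rows([
  [[0.012,0,-0.01],[0,0,0],255],
  [[0.023,0,-0.02],[0,0,0],255],
  [[0.034,0,-0.029],[0,0,0],255],
  [[0.045,0,-0.039],[0,0,0],255],
  [[0.045,0,-0.039],[0,0,0],255],
])

```text
time_s: 12.4
eef_pos: [0.536, 0.0285, 0.0956]
tcp_rot: [0.716, 2.356, -0.259]
wrist_force: [-0.6, -0.2, -0.7]
opening: 0.0004
```

```bash
python3 - <<'E'
from ik import *
o=st()
print(rel([.45,.03,.25],tool(-20,75),o))
E
```

```text
t 12.4 p [0.536  0.0285 0.0956] yaw -33.8 tilt 50.1 xaxis [-0.64  0.43 -0.64] yaxis [0.56 0.83 0.  ]
q [-0.314  0.594 -0.192  2.291  1.752  0.708 -1.128] F [-0.63 -0.23 -0.72] open 0.0004
([-0.0436, -0.0465, -0.1648], [-6.4, 24.8, -12.4])
```

send_rows([
  [[-0.0255,0,-0.0305],[0,0,0],255],
  [[-0.051,0,-0.061],[0,0,0],255],
  [[-0.0765,0,-0.0915],[0,0,0],255],
  [[-0.044,-0.046,-0.165],[-6,25,-12],255],
  [[-0.044,-0.046,-0.165],[-6,25,-12],255],
  [[-0.044,-0.046,-0.165],[-6,25,-12],255],
  [[-0.044,-0.046,-0.165],[-6,25,-12],255],
  [[-0.044,-0.046,-0.165],[-6,25,-12],255],
])

```text
time_s: 13.2
eef_pos: [0.4513, 0.0268, 0.2482]
tcp_rot: [0.568, 2.76, -0.136]
wrist_force: [-0.7, 0.6, 0.7]
opening: 0.0005
```

```bash
python3 cmp.py 15; python3 - <<'E'
from h import *
t=cv2.imread('pics/t15.png');s=cv2.imread('pics/s15.png')
cv2.imwrite('pics/f15.png',np.hstack([cv2.resize(t,(400,300)),cv2.resize(s,(400,300))]))
E
```

```text
t 13.2 p [0.4513 0.0268 0.2482] yaw -28.3 tilt 70.8 xaxis [-0.87  0.37 -0.33] yaxis [ 0.4   0.92 -0.03]
q [-0.065  0.096 -0.277  2.233  0.466  0.639  0.476] F [-0.67  0.62  0.75] open 0.0005
```

View pics/cmp15.png

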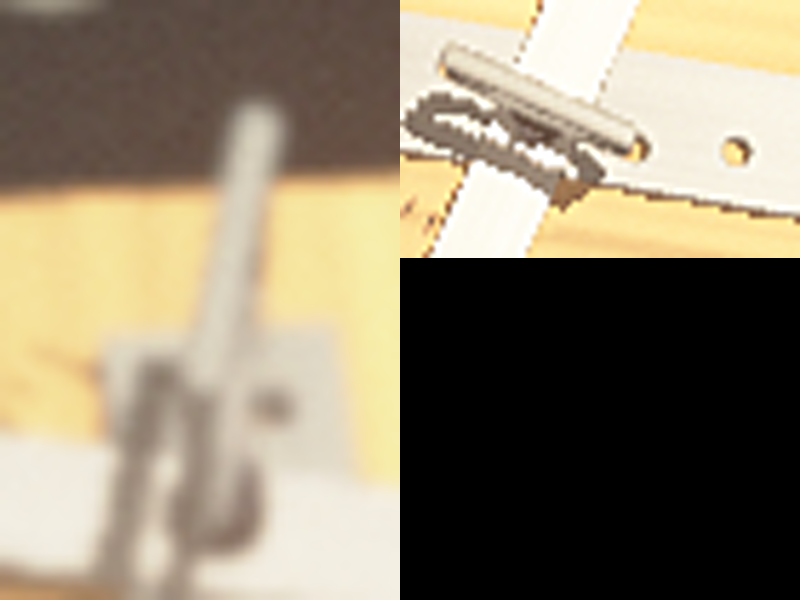

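View pics/f15.png

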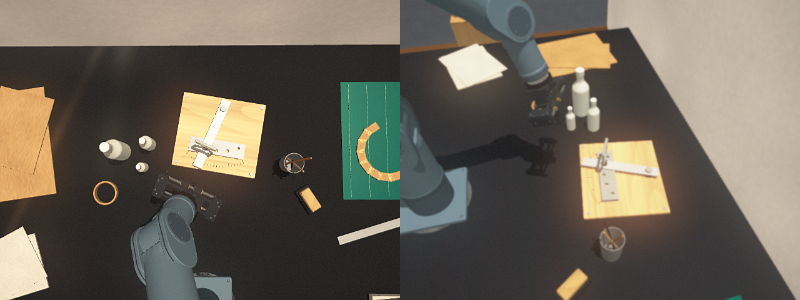

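```bash
python3 - <<'E'
from zoom import *
c=pickle.load(open('pics/t15.pkl','rb'));s=pickle.load(open('pics/s15.pkl','rb'));c0=pickle.load(open('pics/top0.pkl','rb'));s0=pickle.load(open('pics/side0.pkl','rb'))
# straightedge axis by white mask (upper half between pivot and plate)
def ang(c,r0,r1):
    h=cv2.cvtColor(c['color'],cv2.COLOR_RGB2HSV); m=cv2.inRange(h,(0,0,190),(180,50,255)); out=[]
    for v in range(r0,r1):
        u=np.where(m[v,320:375])[0]
        if len(u)>6: out.append(onz(c,320+u.mean(),v,.031)[:2])
    out=np.array(out); d=np.polyfit(out[:,0],out[:,1],1); return np.arctan(d[0]),len(out)
a0=ang(c0,182,214);a1=ang(c,182,214); print('angles',a0,a1,'swing',a0[0]-a1[0])
# bar left end
b=np.array([305+446/2/2.857,215+47/2/2.857])
for k,z in (('left bar-end z by side+top',0),): print(k,tri(c,b,s,(305+255/10,210+103/10)))
for nm,A,B,rs in(('top',c0,c,dict(med=(218,210,255,250),big=(155,220,212,262),tape=(145,285,192,332),pot=(440,240,502,285),sander=(470,292,518,346))),('side',s0,s,dict(med=(298,155,323,213),pot=(315,355,365,420),sander=(245,425,305,480),tape=(205,152,250,190)))):
    for k,(x0,y0,x1,y1) in rs.items():
        d=cv2.phaseCorrelate(np.float32(cv2.cvtColor(A['color'],7))[y0:y1,x0:x1],np.float32(cv2.cvtColor(B['color'],7))[y0:y1,x0:x1]); print(nm,k,np.round(d[0],2),round(d[1],2))
E
```

```text
angles (np.float64(-0.1632855941402426), 32) (np.float64(-0.41957804018636796), 32) swing 0.25629244604612533
left bar-end z by side+top (array([ 0.57814407, -0.10878396,  0.27804967]), np.float64(0.02356926370979948))
top med [-0.03  0.03] 0.99
top big [-0.    0.52] 1.01
top tape [-0.01  0.03] 1.02
top pot [0.07 0.47] 1.0
top sander [-0.05  0.01] 0.96
side med [0.63 0.09] 0.99
side pot [0.03 0.08] 1.07
side sander [-0.02 -0.  ] 1.12
side tape [ 0.73 -0.78] 0.41
```

```bash
python3 - <<'E'
from zoom import *
c=pickle.load(open('pics/t15.pkl','rb'));s=pickle.load(open('pics/s15.pkl','rb'));c0=pickle.load(open('pics/top0.pkl','rb'));s0=pickle.load(open('pics/side0.pkl','rb'))
print(tri(c,(305+46/5.714,215+50/5.714),s,(305+26,210+10.3)))
print('start',tri(c0,(305+68/2.857,215+55/2.857),s0,(305+21,210+25.6)))
E
```

```text
(array([0.6062061 , 0.02130273, 0.13189444]), np.float64(0.003711275998615393))
start (array([ 0.58528145, -0.0124939 ,  0.1252441 ]), np.float64(0.005549040309990641))
```

The drop was measured against reference frames at known heights: riding at 10 mm, and lifted to about 18 mm. The bar end fell about 17 mm from the lifted frame, and about 9 mm below where a riding pin would show, so the pin is home. The swing measures 0.256 rad. I hand the job in.

```bash
python3 - <<'E'
from h import *
o=readout.get_obs(); print(o['time_s'],np.abs(o['joint_velocities']).max().round(4)); print(bot.sign_off())
E
```

```text
13.3 0.2847
the job is handed in; nothing more can be done
None
```

The straightedge now stands one hole to the left, on the glue bottle's side, with the pin home by my checks. The job was handed in at 13.3 s; no verdict was reported.

I hooked the closed fingertips under the ring's bar, lifted the pin about 20 mm and swung towards the middle-sized bottle. My first swing stopped short, at about 0.22 rad with the pin riding on the plate. Pushing on the ring's leg from there only jammed the fingertip corner (about 14 N at the wrist). I backed off, re-hooked, carried it the rest of the way, let the ring down and withdrew.

**Last checks:**
- **Swing:** 0.256 rad from the straightedge's edges in the top view (target 0.262 ± 0.02).
- **Pin:** the bar end fell about 17 mm from a lift of about 18 mm, and sat about 9 mm below where a riding pin would show.
- **Other things:** the image shifts I could measure (bottles, pot, sander, and the roll core in the top view) were under 1 pixel, roughly 1–2 mm.

**Checks that disagreed or failed:**
- A rough two-view triangulation put the bar end about 7 mm higher than at the start. Its rays missed each other by 4–6 mm, so I trusted the drop measurement instead.
- The roll core's side-view comparison was unreliable because the arm was in the way.
- The arm was still settling at hand-in (up to 0.28 rad/s), well clear of everything.

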